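Seat a notched tube rotor in a parked spinner and latch it

ROBOT

A 7-joint arm with a two-finger parallel gripper is mounted at the origin on the work surface. World frame = base frame: x ahead of the robot, y to its left, z up, the work surface at z = 0. Lengths are in m, angles in degrees, forces in N, time in s.
With the tool pointing down it reaches from about 0.375 to 0.925 m from the base axis. Payload 3.1 kg.
Tool frame: the origin (TCP) lies between the finger pads; the fingertips stand 11 mm ahead of it and the grasp point (between the pads) lies 8 mm behind it; z points along the fingers, y is the line along which they close (so a half turn about z gives the same grasp; the last joint's range is limited). The gripper opens to 85 mm and grips with 20 to 120 N. Pads are 22 mm wide; open, the fingers measure 114 mm over their backs; the gripper's body (76 mm by 85 mm) begins 54 mm behind the grasp point. The pads swing forward as they close: fully open they stand 13 mm farther back than shut.
Start: joints at [64.412, 21.939, 2.515, 91.553, -1.026, 66.532, -2.859], TCP at [0.222, -0.611, 0.209] pointing down, gripper open.
Joint ranges: [-149.38, 149.38], [-23.57, 123.04], [-84.95, 90], [0, 143.3], [-89.99, 269.99], [3.08, 112.72], [-163.45, 163.45]. Speed limits (degrees/s): [159.86, 159.86, 180, 180, 180, 180, 180].

INTERFACE

Orientations are given as [roll, pitch, yaw] about the fixed x, y, z axes, in that order (R = Rz(yaw) Ry(pitch) Rx(roll)).
In Python, from plant import read_state, get_image, finish_job gives the robot as it stands.
- The arm moves only by the tool move_arm, never from a script. Its argument "increments" is one flat list of numbers, 6 for each row, row after row: the shift along the world's x, y, z in mm, then the turn, a rotation vector about the world's x, y, z in rad. In form: [x, y, z, rx, ry, rz, x, y, z, rx, ry, rz, ...]. A call has 1 to 12 rows; each row is the pose to reach, as a shift and turn from the pose commanded when the call began; what a row does not reach only later rows make up. A row lasts 1/8 s, in which the tool goes at most 62.5 mm and 10.7 degrees, less where a joint would pass 70% of its speed; a pose out of reach is approached as far as the arm can. A call with a gripper value outside its range is refused whole. "hand" is the closure, from -1 (fully open) to 1 (shut), set as the call begins (left out, the last holds). The fingers move at their own pace and stop on an object; the grip force is fixed at half the most. Time passes only in rows, so rows that repeat a pose let the fingers close. It gives the time, the measured TCP pose, the force, the opening and the grip force at its end, in the units of the state.
- read_state(): the state, without advancing time (a new reading comes with each control period).
- get_image(name): name is "scene" or "top" or "wrist"; returns a dict with "pixels" (480x640x3 uint8, red, green, blue), "depth" (480x640 float32, m along the optical axis (not along the pixel's ray), 0 where there is no reading), "fx", "fy", "cx", "cy" (pixels), "k1" (the pictures are not rectified: a ray, as slopes to the right and down, at radius r is drawn at 1 + k1 r^2 times it, then the intrinsics apply), "R" (3x3) and "t" (3): a world point X has camera coordinates R X + t; the wrist camera has in their place "hand_eye" (4x4, takes a point from camera to tool coordinates, whose origin is the TCP and whose axes are the flange's). Camera axes: x right, y down, z forward; pixel columns grow to the right and rows downward; lengths in m; the calibration is good to about 2 mm. A picture is of the moment at which its call begins: read the wrist's pose just before it.
- finish_job(): hands the job in; it is judged then, once.
The state is a dict: "clock": time; "joint_positions": joint angles; "joint_velocities": joint speeds; "effort": joint torques, N m; "ee_pos": TCP position; "ee_rot": TCP orientation; "force": force on the tool from outside, world axes, zero at the start; "wrist_torque": the same for the moment, N m; "gripper_width": finger opening in m; "grasp_force": force on a finger pad.
Only numpy, scipy, OpenCV 4.12 (cv2) and the standard library are available. Lean on these libraries where they do the work, as an engineer would, in place of code of your own. Each camera call takes 0.05 s, during which the arm holds its last target. There are 200 camera calls.

TASK

Pick up the loose aluminium tube rotor by its fin and fit it fully home in the round cup of the bench spinner: the notch in its rim must drop over the rib in the cup, which has been left parked at some unknown angle, so rest the rotor lightly on the rib and turn it by feel, never forcing it, until it drops flat on the cup floor. Let go of it, then push the spinner's latch all the way in over the rotor's rim. Leave everything else on the bench where it is.

Things in the scene. Friction and masses are not known exactly. Their poses are not given: they have to be found in the camera images.
- rotor: Loose tube rotor, 175-350 g: aluminium disc 73 mm across, 24 mm thick, black fin handle on top, dark dots for tube holes. Its one notch, 12.5 mm wide, 9.5 mm deep, through the whole thickness, is in the rim at the rotor's +x end. Origin: centre of underside; z up. Starts flat on the bench, +x between 35 degrees right and 65 left of straight away from the robot.
- fin (a point): Centre of the top of the rotor's fin, 68 mm above the rotor's underside; axes as the rotor's. The fin is 40 mm long along x (so it points at the notch), 12 mm thick along y, and stands 44 mm above the disc.
- spinner: Fixed bench spinner: white housing, 186 mm (x) by 156 mm (y), top at 70 mm, reaching from x = -108 to +78 mm. Origin: at bench height below the cup's axis; z up; -x is its front with latch and display, within 20 degrees of facing the robot. A round steel cup stands on top. More than 40 N between rotor and spinner counts as forcing.
- cup_floor (a point): Centre of the cup's floor, 73 mm above the bench, axes as the spinner's; the seated rotor's origin comes here. Bore 76 mm (1.5 mm play round the rotor). The steel rib on the wall is 9 mm wide, reaches 9 mm inwards and 10 mm up from the floor. Its angle is not measured: seen from above it lies 5 to 56 degrees counter-clockwise of the spinner's +x (the side opposite the latch).
- cup_rim (a point): Centre of the cup's mouth, 20 mm above the floor, with a sloping lead-in. The rotor enters 10 mm and rests on the rib; only with its notch over the rib (within some 3 degrees) does it sink the last 10 mm to the floor, its disc then standing about 4 mm above the rim. A stiff brake keeps the cup from turning.
- latch (a joint): Slide latch at the spinner's front: 0 m = out, clear of the cup, 0.022 m = fully in; grows towards the spinner's +x. Starts nearly out; about 2 N of friction, no spring. Its tongue, 16 mm wide and 5 mm thick, runs 2.5 mm above the seated rotor's disc, tip 47 mm from the cup's axis when out, 25 mm when in. An unseated rotor blocks it.
- latch_knob (a point): Centre of the top of the latch's upright black knob, 136.5 mm above the bench; 12 mm along the slide, 22 mm wide, 32 mm tall, 88 mm in front of the cup's axis when out. Axes as the spinner's. Can be pushed on its front face with shut fingers.
- comb: White plastic gel comb lying flat, 85 by 31 mm, 6 mm thick; bystander near the rotor. Origin: underside.
- vial: Small glass jar, 34 mm across, 45 mm tall; bystander near the rotor. Origin: centre of its underside.
- gel_tray: Clear plastic tray 85 by 65 by 16 mm, bystander. Origin: centre of its underside.
- pipette: Hand pipette lying along x, 218 mm long, 20 mm thick, bystander. Origin: on the underside, at the front end of its grey grip.
- tube_rack: White tube rack 70 by 160 mm, 48 mm tall, bystander. Origin: centre of its underside.
- bottle: Glass bottle, 70 mm across, 140 mm tall, bystander. Origin: centre of its underside.
- beaker: Glass beaker 76 mm across, 90 mm tall, bystander. Origin: centre of its underside.
Mind the look-alikes: they are no part of the job. Leave any green look-alike of the rotor alone.

How it is judged:
By the outcome, as a careful person would: the job done as asked, in the order asked, and still so for the second after the job is handed in, with the robot touching nothing.
It also fails if it takes over 61 s, if anything falls off the work surface, if the arm or the gripper's body presses on something with over 40 N, if the wrist force passes 120 N, or if a joint passes its speed limit or range.

## Working session

There is one attempt and no reset: what is moved stays moved. The work goes in short steps, Python scripts to look and compute and a tool call to move; the robot and the scene stay as the last step left them, time stands still between calls to the robot, and variables do not carry over. Pictures are saved under pics/ and viewed, at most 10 in all, crops included, and the job is handed in when it is done.

Besides the shell and the picture viewer there is one more tool, called in YAML: its name, and indented under it one key for each argument. move_arm: Moves the arm, as the interface text tells. Its arguments: {"type":"object","properties":{"increments":{"type":"array","items":{"type":"number"}},"hand":{"type":"number"}},"required":["increments"]}

```bash
ls; mkdir -p pics; cat > h.py <<'E'
import numpy as np,cv2
from plant import read_state,get_image,finish_job
from scipy.spatial.transform import Rotation as Ro
def cam(n):
    s=read_state(); im=get_image(n)
    K=np.array([[im['fx'],0,im['cx']],[0,im['fy'],im['cy']],[0,0,1]]);d=np.array([im['k1'],0,0,0,0])
    if 'hand_eye' in im:
        T=np.eye(4);T[:3,:3]=Ro.from_euler('xyz',s['ee_rot'],degrees=True).as_matrix();T[:3,3]=s['ee_pos']
        T=T@np.array(im['hand_eye']);R=T[:3,:3].T;t=-R@T[:3,3]
    else: R=np.array(im['R']);t=np.array(im['t'])
    im.update(K=K,d=d,R=R,t=t,C=-R.T@t);return im
def ray(im,uv):
    p=cv2.undistortPoints(np.array(uv,float).reshape(-1,1,2),im['K'],im['d'])[:,0]
    return np.c_[p,np.ones(len(p))]@im['R']
def plane(im,uv,z):
    r=ray(im,uv);return im['C']+r*((z-im['C'][2])/r[:,2])[:,None]
def proj(im,X):
    return cv2.projectPoints(np.array(X,float).reshape(-1,1,3),cv2.Rodrigues(im['R'])[0],im['t'],im['K'],im['d'])[0][:,0]
def cloud(im):
    v,u=np.mgrid[:480,:640];r=ray(im,np.c_[u.ravel(),v.ravel()])
    return (im['C']+r*im['depth'].reshape(-1,1)).reshape(480,640,3)
def save(im,f,box=None,s=1):
    a=im['pixels'][:,:,::-1]
    if box: a=a[box[1]:box[3],box[0]:box[2]]
    cv2.imwrite('pics/'+f,cv2.resize(a,None,fx=s,fy=s,interpolation=cv2.INTER_CUBIC))
E
python3 - <<'E'
from h import *
s=read_state();print(s)
a=cam('top');save(a,'top1.png');b=cam('scene');save(b,'scene1.png')
print(a['C'],b['C'])
E
```

```text
pics
{'clock': 0.0, 'joint_positions': array([64.41271792, 21.99228035,  2.51026163, 91.65075352, -1.02628225,
       66.53193912, -2.85903739]), 'joint_velocities': array([-0.01883623,  0.0624508 ,  0.03037375,  0.00281775, -0.01429472,
        0.01036802,  0.05929432]), 'effort': array([ 9.62558374e-05, -4.33453739e+01,  1.02472164e+00, -2.49510258e+01,
        1.06103919e-02,  1.13432828e-02,  2.19631161e-06]), 'ee_pos': array([ 0.22179857, -0.60990328,  0.20806967]), 'ee_rot': array([-1.79847657e+02,  7.10475916e-03,  1.99891997e+01]), 'force': array([0.06339836, 0.82913127, 0.68942623]), 'wrist_torque': array([-0.00056197,  0.0284531 ,  0.03254978]), 'grasp_force': 0.0, 'gripper_width': 0.08551125048834746}
[ 0.29626138 -0.0072333   1.43240576] [1.17820964 0.51239089 0.83017319]
```

View pics/top1.png

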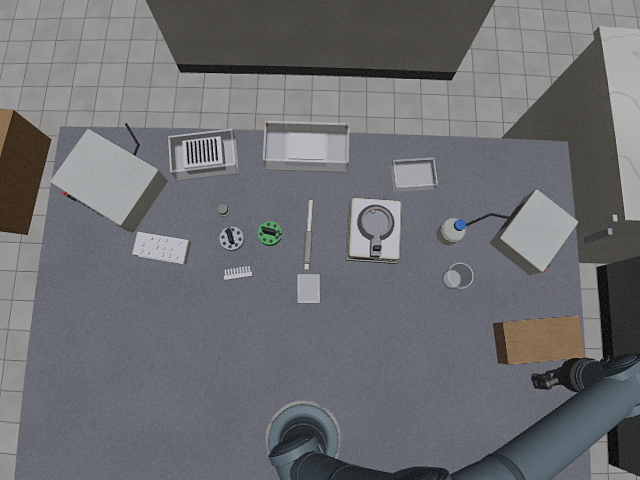

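View pics/scene1.png

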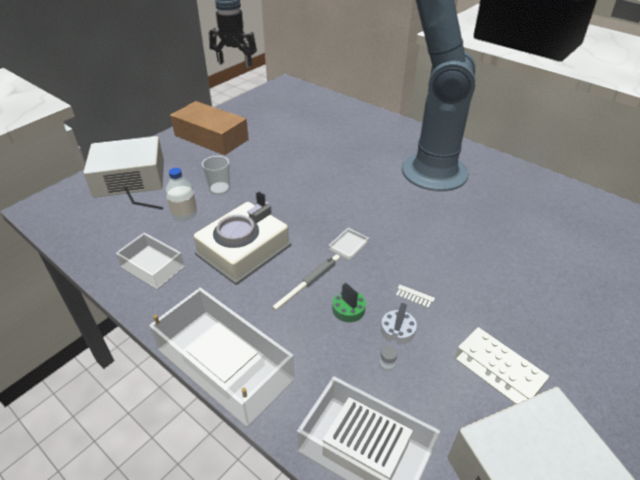

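Rotor candidates: a silver-grey disc at top (231,238) / scene (399,323), and a green one at top (270,233) / scene (348,305). The silver one fits, since the rotor is aluminium with a black fin and the green one is the look-alike. I'll confirm it in a crop and measure the rotor and spinner coarsely.

```bash
python3 - <<'E'
from h import *
a=cam('top')
P=cloud(a)
for n,uv,z in [('rotor',(231,238),.024),('cup',(376,222),.093),('knob',(376,249),.1365),('comb',(238,273),.006),('vial',(223,209),.045),('green',(270,233),.024)]:
    print(n,plane(a,[uv],z)[0].round(3),P[uv[1],uv[0]].round(3))
x=a['pixels'][190:290,200:420]
cv2.imwrite('pics/crop1.png',cv2.resize(x[:,:,::-1],None,fx=3.6,fy=3.6,interpolation=cv2.INTER_CUBIC))
# spinner housing top: depth points at z~.07
h=P[:,:,2];m=((abs(h-.07)<.008)&(P[:,:,1]<-.1)&(P[:,:,1]>-.4)&(P[:,:,0]>.35)).astype(np.uint8)
m[:, :340]=0;m[:,410:]=0
p=P[m>0][:,:2].astype(np.float32);r=cv2.minAreaRect(p);print(r,len(p))
E
```

```text
rotor [0.581 0.24  0.024] [0.572 0.231 0.071]
cup [ 0.629 -0.192  0.093] [ 0.633 -0.195  0.073]
knob [ 0.54  -0.186  0.137] [ 0.543 -0.188  0.125]
comb [0.477 0.214 0.006] [0.478 0.215 0.001]
vial [0.666 0.266 0.045] [0.665 0.266 0.047]
green [0.601 0.121 0.024] [0.595 0.119 0.05 ]
((0.7275621891021729, -0.18595224618911743), (0.41162538528442383, 0.1610730141401291), 3.5165486335754395) 2402
```

View pics/crop1.png

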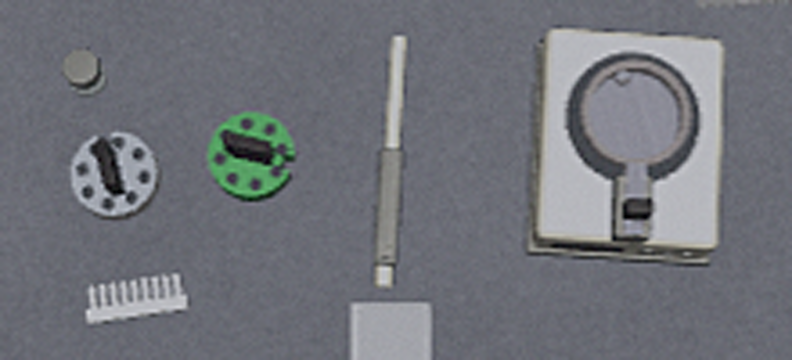

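The crop confirms the silver rotor at crop (114,174), with its fin pointing about 20° left of away. In the cup a rib-like bump shows at crop (622,75). Moving above the rotor.

move_arm:
  increments: [24,56,10,0,0,0,48,112,20,0,0,0,72,168,30,0,0,0,96,224,40,0,0,0,120,280,50,0,0,0,144,336,60,0,0,0,168,392,70,0,0,0,192,448,70,0,0,0,216,504,70,0,0,0,240,560,70,0,0,0,264,616,70,0,0,0,288,672,70,0,0,0]
  hand: -1

```text
clock: 1.65
ee_pos: [0.5105, 0.0626, 0.2794]
ee_rot: [180.0, -0.0, 20.0]
force: [1.0, -0.0, -0.0]
gripper_width: 0.0854
grasp_force: 0.0
```

move_arm:
  increments: [23,56,0,0,0,0,46,112,0,0,0,0,70,172,0,0,0,0,70,172,0,0,0,0,70,172,0,0,0,0]

```text
clock: 2.28
ee_pos: [0.5798, 0.233, 0.2786]
ee_rot: [180.0, 0.1, 20.0]
force: [1.1, -1.0, 0.1]
gripper_width: 0.0852
grasp_force: 0.0
```

```bash
python3 - <<'E'
from h import *
s=read_state();print(s['clock'],s['ee_pos'],s['ee_rot'],s['joint_positions'].round(1))
a=cam('wrist');save(a,'w1.png');P=cloud(a)
h=P[:,:,2]
print(np.array(a['hand_eye']).round(3))
near=np.hypot(P[...,0]-.581,P[...,1]-.24)<.06
for lo,hi in[(.017,.031),(.06,.075)]:
    m=near&(h>lo)&(h<hi);p=P[m][:,:2].astype(np.float32)
    print(m.sum(),p.mean(0),cv2.minEnclosingCircle(p),cv2.minAreaRect(p), np.median(h[m]))
E
```

```text
2.275 [0.57978288 0.23299705 0.27862831] [1.79980863e+02 9.81555815e-02 2.00384436e+01] [   5.2   21.   -39.4   88.9   13.6   75.1 -105.8]
[[ 0.    -0.96  -0.281  0.072]
 [ 1.     0.    -0.    -0.   ]
 [ 0.    -0.281  0.96  -0.165]
 [ 0.     0.     0.     1.   ]]
2240 [0.5818567 0.2391128] ((0.5810512900352478, 0.23897592723369598), 0.03671416640281677) ((0.5811206698417664, 0.23899447917938232), (0.07139839231967926, 0.07160158455371857), 19.980552673339844) 0.024076022418078935
385 [0.58191574 0.23918577] ((0.5813648700714111, 0.23925213515758514), 0.020331742241978645) ((0.5814502239227295, 0.23897476494312286), (0.03964304178953171, 0.011938473209738731), 17.109527587890625) 0.06784388921192519
```

View pics/w1.png

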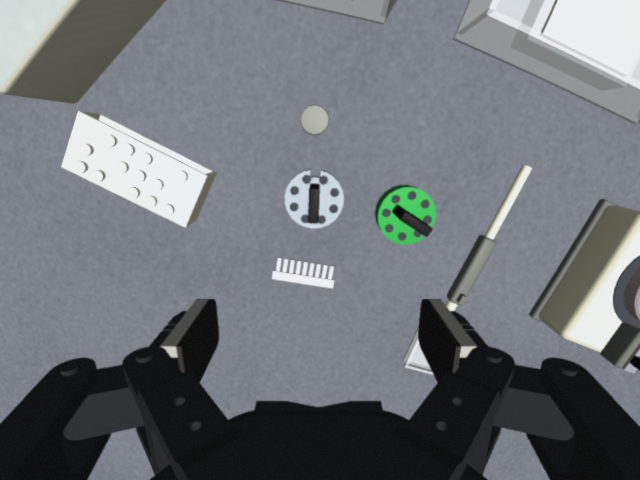

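The wrist view shows the silver rotor at (314,200), its notch at (316,172) ahead of the fin, and the green look-alike at (407,215). Measured: centre (0.581, 0.239), yaw 17°, disc 24 mm and fin 68 mm high, which matches the description. Grasping it now.

move_arm:
  increments: [1,6,-60,0,0,-0.05,1,6,-120,0,0,-0.05,1,6,-175,0,0,-0.05,1,6,-210,0,0,-0.05,1,6,-232,0,0,-0.05,1,6,-232,0,0,-0.05,1,6,-232,0,0,-0.05]

```text
clock: 3.2
ee_pos: [0.5828, 0.2394, 0.0495]
ee_rot: [-180.0, -0.2, 17.1]
force: [0.1, -0.5, 0.7]
gripper_width: 0.0852
grasp_force: 0.0
```

move_arm:
  increments: [0,0,0,0,0,0,0,0,0,0,0,0,0,0,0,0,0,0,0,0,0,0,0,0,0,0,0,0,0,0,0,0,0,0,0,0,0,0,0,0,0,0,0,0,0,0,0,0]
  hand: 1

```text
clock: 4.2
ee_pos: [0.5812, 0.2391, 0.0474]
ee_rot: [-180.0, 0.0, 17.1]
force: [-0.2, 0.5, 1.2]
gripper_width: -0.0001
grasp_force: 0.0
```

The fingers shut on nothing, so I'm looking again.

```bash
python3 - <<'E'
from h import *
s=read_state();print(s['clock'],s['ee_pos'],s['ee_rot'],s['gripper_width'])
a=cam('wrist');b=cam('scene')
x=np.hstack([cv2.resize(a['pixels'],(400,300)),cv2.resize(b['pixels'][220:400,280:520],(400,300))])
cv2.imwrite('pics/w2.png',x[:,:,::-1])
E
```

```text
4.2 [0.5811795  0.23911261 0.04742921] [-1.79998293e+02  1.95333988e-03  1.71166869e+01] -0.00011954785627484271
```

View pics/w2.png

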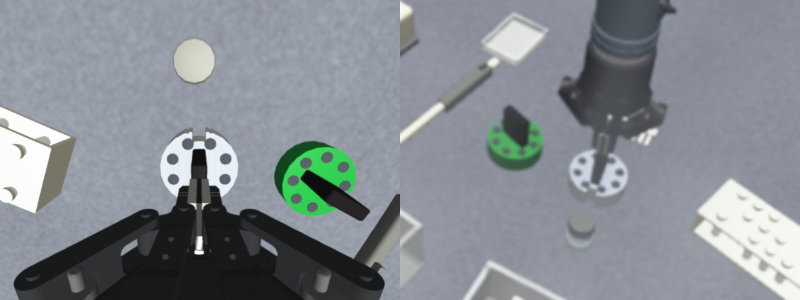

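The fin at (198,165) is right at the finger pads, so I can't tell whether it is held. I'll enlarge and check against projected points.

```bash
python3 - <<'E'
from h import *
s=read_state()
a=cam('wrist');save(a,'w3.png',(220,180,420,330),4)
P=cloud(a);h=P[...,2]
print(s['gripper_width'],s['grasp_force'],proj(a,[[.5812,.239,.068],s['ee_pos'],s['ee_pos']+[0,0,.008]]).round(0))
p=P[180:300,240:400];z=h[180:300,240:400]
m=(z>.06)&(z<.074);print(m.sum(),cv2.minAreaRect(p[m][:,:2].astype(np.float32)))
m=(z>.017)&(z<.03);print(m.sum(),cv2.minEnclosingCircle(p[m][:,:2].astype(np.float32)))
E
```

```text
-6.958869096721348e-05 0.0 [[319. 303.]
 [318. 285.]
 [318. 292.]]
717 ((0.5947552919387817, 0.24321871995925903), (0.011378168128430843, 0.012688995338976383), 16.234806060791016)
7644 ((0.5806189179420471, 0.2389296293258667), 0.036713000386953354)
```

View pics/w3.png

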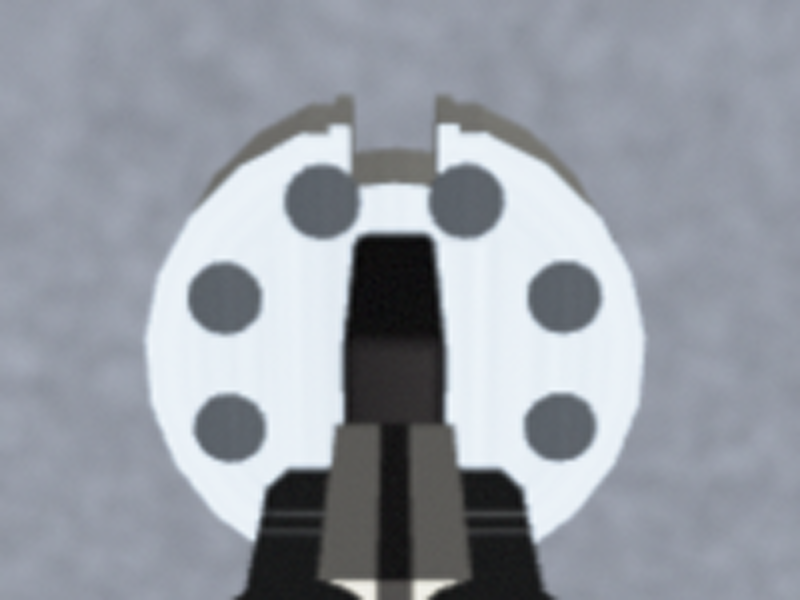

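The pads lie alongside the fin, yet the width reads 0. A small lift will show whether the fin is held.

move_arm:
  increments: [0,0,5,0,0,0,0,0,15,0,0,0,0,0,25,0,0,0,0,0,25,0,0,0]
  hand: 1

```text
clock: 4.85
ee_pos: [0.5824, 0.2399, 0.0743]
ee_rot: [-180.0, -0.2, 17.1]
force: [0.4, -0.1, 0.5]
gripper_width: -0.0003
grasp_force: 0.0
```

```bash
python3 - <<'E'
from h import *
s=read_state();print(s['ee_pos'],s['force'],s['gripper_width'],s['grasp_force'],s['wrist_torque'])
a=cam('wrist');P=cloud(a)
p=P[150:300,240:400].reshape(-1,3);print(np.histogram(p[:,2],np.arange(-.005,.13,.006)))
b=cam('scene');save(b,'s4.png',(340,250,460,350),5)
E
```

```text
[0.58235676 0.23987406 0.07426421] [ 0.37490301 -0.1249237   0.47623232] -0.000301629518747766 0.0 [0.00713464 0.01366304 0.00530223]
(array([13867,  1348,   106,   128,  6029,   722,    47,    50,    57,
          59,    63,   198,   710,     0,     0,     0,     0,    76,
         263,   176,     0,     0]), array([-0.005,  0.001,  0.007,  0.013,  0.019,  0.025,  0.031,  0.037,
        0.043,  0.049,  0.055,  0.061,  0.067,  0.073,  0.079,  0.085,
        0.091,  0.097,  0.103,  0.109,  0.115,  0.121,  0.127]))
```

View pics/s4.png

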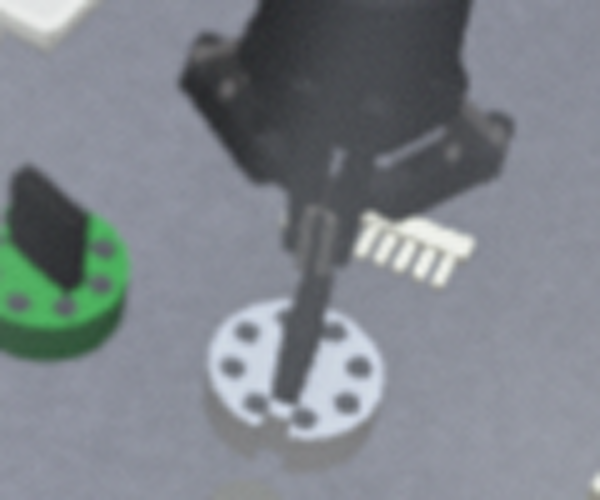

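The rotor stayed put, so the fingers shut above the fin. The finger surfaces show at z of about 0.10–0.11 while the TCP reads 0.074. I'll measure where the fingertips really are.

```bash
python3 - <<'E'
from h import *
s=read_state();T=Ro.from_euler('xyz',s['ee_rot'],degrees=True).as_matrix()
for n in('wrist','scene','top'):
    a=cam(n);P=cloud(a);ok=a['depth']>0
    q=(P-s['ee_pos'])@T   # tool coords, z forward
    m=ok&(abs(q[...,1])<.03)&(abs(q[...,0])<.03)&(P[...,2]>.076)&(q[...,2]>-.12)
    v=q[m];print(n,len(v))
    if len(v):
        i=np.argsort(-v[:,2])[:400];print(v[i][:8].round(3)); print(np.percentile(v[:,2],[50,90,99,100]).round(4))
        k=v[v[:,2]>np.percentile(v[:,2],80)];print('xy range',k.min(0).round(3),k.max(0).round(3))
    if n=='wrist':
        vv=np.argwhere(m);print(vv.min(0),vv.max(0))
        for r in range(vv[:,0].min(),480,25):
            print(r,[(c,*(q[r,c]*1000).round(0)) for c in (300,310,318,326,336)])
    if n=='scene': print(proj(a,[s['ee_pos'],s['ee_pos']-[0,0,.011],s['ee_pos']+[0,0,.03]]).round(0))
E
```

```text
wrist 32335
[[ 0.01   0.006 -0.025]
 [ 0.011  0.002 -0.026]
 [ 0.011 -0.005 -0.026]
 [ 0.011  0.001 -0.026]
 [ 0.011 -0.001 -0.026]
 [ 0.011  0.005 -0.026]
 [ 0.011  0.005 -0.026]
 [ 0.011 -0.002 -0.026]]
[-0.0999 -0.0653 -0.0329 -0.025 ]
xy range [-0.012 -0.03  -0.075] [ 0.014  0.03  -0.025]
[286 159] [479 477]
286 [(300, np.float64(-22.0), np.float64(-12.0), np.float64(49.0)), (310, np.float64(11.0), np.float64(-4.0), np.float64(-27.0)), (318, np.float64(11.0), np.float64(-0.0), np.float64(-26.0)), (326, np.float64(11.0), np.float64(3.0), np.float64(-27.0)), (336, np.float64(-22.0), np.float64(12.0), np.float64(48.0))]
311 [(300, np.float64(7.0), np.float64(-7.0), np.float64(-41.0)), (310, np.float64(11.0), np.float64(-3.0), np.float64(-49.0)), (318, np.float64(11.0), np.float64(-0.0), np.float64(-50.0)), (326, np.float64(11.0), np.float64(3.0), np.float64(-49.0)), (336, np.float64(11.0), np.float64(7.0), np.float64(-48.0))]
336 [(300, np.float64(12.0), np.float64(-6.0), np.float64(-68.0)), (310, np.float64(12.0), np.float64(-3.0), np.float64(-68.0)), (318, np.float64(7.0), np.floa
[... 1364 characters left out ...]
11.0), np.float64(4.0), np.float64(-107.0))]
461 [(300, np.float64(12.0), np.float64(-4.0), np.float64(-113.0)), (310, np.float64(11.0), np.float64(-2.0), np.float64(-113.0)), (318, np.float64(11.0), np.float64(-0.0), np.float64(-112.0)), (326, np.float64(11.0), np.float64(1.0), np.float64(-112.0)), (336, np.float64(11.0), np.float64(3.0), np.float64(-113.0))]
scene 759
[[ 0.005 -0.007 -0.021]
 [ 0.009  0.    -0.023]
 [ 0.01  -0.004 -0.026]
 [ 0.011  0.006 -0.026]
 [ 0.011  0.004 -0.026]
 [ 0.009  0.001 -0.026]
 [ 0.011 -0.002 -0.026]
 [ 0.011  0.002 -0.027]]
[-0.0781 -0.0424 -0.0269 -0.0214]
xy range [-0.012 -0.014 -0.058] [ 0.014  0.014 -0.021]
[[401. 308.]
 [400. 312.]
 [403. 298.]]
top 0
```

Both the wrist and scene views put the fingertips 25 mm behind the reported TCP, not 11 mm ahead. The reported TCP therefore lies 36 mm too far along the tool. From here I take tip z = reported + 25 mm and grasp point = reported + 44 mm. I'll open, descend to a reported z of about 0.008 and close.

move_arm:
  increments: [0,0,0,0,0,0,0,0,0,0,0,0,0,0,0,0,0,0,0,0,0,0,0,0,0,0,0,0,0,0,-1,-1,-20,0,0,0,-1,-1,-40,0,0,0,-1,-1,-55,0,0,0,-1,-1,-64,0,0,0,-1,-1,-64,0,0,0,-1,-1,-64,0,0,0]
  hand: -1

```text
clock: 6.48
ee_pos: [0.5807, 0.2386, 0.009]
ee_rot: [-180.0, -0.1, 17.1]
force: [0.3, -0.1, 0.1]
gripper_width: 0.0853
grasp_force: 0.0
```

move_arm:
  increments: [0,0,0,0,0,0,0,0,0,0,0,0,0,0,0,0,0,0,0,0,0,0,0,0,0,0,0,0,0,0,0,0,0,0,0,0,0,0,0,0,0,0]
  hand: 1

```text
clock: 7.35
ee_pos: [0.5802, 0.2383, 0.0086]
ee_rot: [-180.0, -0.0, 17.1]
force: [0.5, 0.5, 1.1]
gripper_width: 0.0111
grasp_force: 59.5
```

Gripped: width 11 mm, 59 N. Lifting, then carrying it to a view position in front of the spinner.

move_arm:
  increments: [0,0,30,0,0,0,0,0,80,0,0,0,0,0,135,0,0,0,-4,-45,175,0,0,0,-9,-100,180,0,0,0,-14,-160,180,0,0,0,-19,-220,180,0,0,0,-24,-280,180,0,0,0,-29,-340,180,0,0,0,-34,-400,180,0,0,0,-40,-445,180,0,0,0,-42,-463,180,0,0,0]

```text
clock: 8.85
ee_pos: [0.5354, -0.2296, 0.1869]
ee_rot: [-180.0, 0.2, 16.7]
force: [-0.1, -0.0, -3.2]
gripper_width: 0.0113
grasp_force: 59.2
```

move_arm:
  increments: [0,0,0,0,0,0,0,0,0,0,0,0,0,0,0,0,0,0]

```text
clock: 9.22
ee_pos: [0.5389, -0.2217, 0.1885]
ee_rot: [-179.9, -0.0, 17.4]
force: [-0.1, 0.6, -3.4]
gripper_width: 0.0114
grasp_force: 59.2
```

```bash
python3 - <<'E'
from h import *
s=read_state();print(s['clock'],s['ee_pos'],s['ee_rot'],s['force'],s['gripper_width'],s['joint_positions'].round(0))
T=Ro.from_euler('xyz',s['ee_rot'],degrees=True).as_matrix()
a=cam('wrist');save(a,'w5.png');P=cloud(a);np.save('P5.npy',P)
h=P[...,2]
near=np.hypot(P[...,0]-.631,P[...,1]+.192)<.06
print(np.histogram(h[near],np.arange(.06,.15,.003)))
m=near&(abs(h-.073)<.0025);c=cv2.minEnclosingCircle(P[m][:,:2].astype(np.float32));print('floor',m.sum(),c,np.median(h[m]))
m=near&(abs(h-.083)<.0015);print('rib',m.sum(),P[m].mean(0) if m.any() else 0)
m=near&(abs(h-.093)<.0015);print('rim',m.sum(),cv2.minEnclosingCircle(P[m][:,:2].astype(np.float32)))
m=(abs(h-.1365)<.003)&(np.hypot(P[...,0]-.54,P[...,1]+.186)<.05);print('knob',m.sum(),P[m].mean(0) if m.any() else 0)
# rotor in tool frame
q=(P-s['ee_pos'])@T
m=(a['depth']>0)&(np.hypot(q[...,0],q[...,1])<.05)&(abs(q[...,2]+.0154)<.006);print('rotor top',m.sum(),cv2.minEnclosingCircle(q[m][:,:2].astype(np.float32)) if m.any() else 0,np.median(q[m][:,2]) if m.any() else 0)
E
```

```text
9.225 [ 0.5389066  -0.22171216  0.18849639] [-1.79939753e+02 -3.07731397e-02  1.73843427e+01] [-0.08706039  0.57609186 -3.44564383] 0.011397909291190143 [ 43.  18. -29. 101.  10.  63. -62.]
(array([    0,     0,   106,  4324, 10365,   240,   190,   352,   190,
        1335,  2154,    84,   123,     7,   344,   128,     0,     0,
           0,     0,     0,     0,     0,     0,     0,     0,     0,
           0,     0]), array([0.06 , 0.063, 0.066, 0.069, 0.072, 0.075, 0.078, 0.081, 0.084,
       0.087, 0.09 , 0.093, 0.096, 0.099, 0.102, 0.105, 0.108, 0.111,
       0.114, 0.117, 0.12 , 0.123, 0.126, 0.129, 0.132, 0.135, 0.138,
       0.141, 0.144, 0.147]))
floor 13410 ((0.630992591381073, -0.19198308885097504), 0.0600605383515358) 0.07279576928908416
rib 349 [ 0.65069003 -0.18803221  0.08306389]
rim 840 ((0.6229327917098999, -0.191506490111351), 0.05187366530299187)
knob 216 [ 0.54670916 -0.18446497  0.1361216 ]
rotor top 8879 ((0.0005613754037767649, -0.0002583504538051784), 0.036741189658641815) -0.015589119681215098
```

View pics/w5.png

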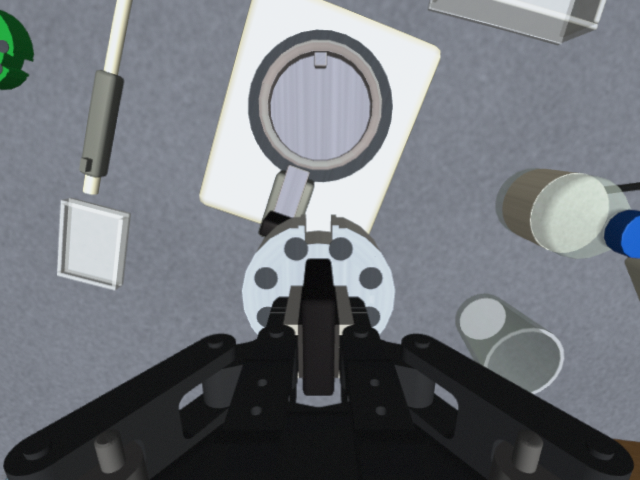

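The view shows the cup at (320,105) with its rib at (320,60), the latch tongue at (292,185) and the rotor held with its notch leading. Refining the cup centre and rib angle.

```bash
python3 - <<'E'
from h import *
from scipy.optimize import least_squares
P=np.load('P5.npy');h=P[...,2]
X=P[(np.hypot(P[...,0]-.631,P[...,1]+.192)<.075)]
c=np.array([.631,-.192])
for k in range(4):
    d=X[:,:2]-c;r=np.hypot(*d.T);th=np.degrees(np.arctan2(d[:,1],d[:,0]));b=(th//6)
    def fit(sel,f):
        pts=[]
        for i in range(-30,30):
            j=np.where(sel&(b==i))[0]
            if len(j)>4: 
                o=np.argsort(r[j]);pts.append(X[j[o[int(f*(len(o)-1))]],:2])
        pts=np.array(pts)
        s=least_squares(lambda p:np.hypot(*(pts-p[:2]).T)-p[2],[*c,.04],loss='soft_l1',f_scale=.001);return s.x,len(pts),np.std(s.fun)
    t=(X[:,2]>.089)&(X[:,2]<.0955)
    i=fit(t&(r<.06),.03);o=fit(t&(r<.06),.97);c=i[0][:2]
print('in',i,'out',o)
d=X[:,:2]-c;r=np.hypot(*d.T)
m=(abs(X[:,2]-.083)<.0015)&(r<.036);q=X[m];print('rib pts',len(q),q.mean(0))
print(np.degrees(np.arctan2(*(q[:,:2].mean(0)-c)[::-1])),r[m].min(),r[m].max(),cv2.minAreaRect(q[:,:2].astype(np.float32)))
# housing edges
m=(abs(h-.07)<.004)&(np.hypot(P[...,0]-.62,P[...,1]+.19)<.14)
print(cv2.minAreaRect(P[m][:,:2].astype(np.float32)))
k=(abs(h-.1365)<.003)&(np.hypot(P[...,0]-.54,P[...,1]+.186)<.05);print(cv2.minAreaRect(P[k][:,:2].astype(np.float32)))
E
```

```text
in (array([ 0.63039738, -0.19393738,  0.03862121]), 60, np.float64(0.00035205965425367576)) out (array([ 0.63072043, -0.19385974,  0.0440105 ]), 60, np.float64(0.0026454798060009813))
rib pts 117 [ 0.66167647 -0.18469849  0.08320288]
16.455537332438844 0.029470440006024067 0.035782713854833864 ((0.6616517305374146, -0.1847439706325531), (0.006285704672336578, 0.007942987605929375), 17.10495948791504)
((0.6161476969718933, -0.19349585473537445), (0.1476224809885025, 0.17668293416500092), 87.87450408935547)
((0.5469706058502197, -0.1839149445295334), (0.008881264366209507, 0.014726949855685234), 57.69701385498047)
```

The cup centre is (0.6304, -0.1939) and the rib is at about 17° in the world frame, so the notch is nearly aligned already. Moving over the cup and down to just above the rim.

move_arm:
  increments: [45,14,0,0,0,0,80,24,0,0,0,-0.005,91,27.5,-20,0,0,-0.005,91,27.5,-45,0,0,-0.005,91,27.5,-65,0,0,-0.005,91,27.5,-72,0,0,-0.005,91,27.5,-72,0,0,-0.005,91,27.5,-72,0,0,-0.005]

```text
clock: 10.28
ee_pos: [0.63, -0.1977, 0.1178]
ee_rot: [179.9, -0.1, 16.8]
force: [-0.1, -0.8, -1.5]
gripper_width: 0.011
grasp_force: 59.2
```

```bash
python3 - <<'E'
from h import *
s=read_state();print(s['ee_pos'],s['ee_rot'],s['force'],s['wrist_torque'])
T=Ro.from_euler('xyz',s['ee_rot'],degrees=True).as_matrix()
a=cam('wrist');P=cloud(a);q=(P-s['ee_pos'])@T
m=(a['depth']>0)&(np.hypot(q[...,0],q[...,1])<.05)&(abs(q[...,2]+.0155)<.005)
p=q[m];c,r=cv2.minEnclosingCircle(p[:,:2].astype(np.float32));print('rotor',c,r,s['ee_pos']+T@[c[0],c[1],0])
E
```

```text
[ 0.63004883 -0.19769916  0.11775912] [ 1.79926431e+02 -1.11689446e-01  1.68175370e+01] [-0.07359827 -0.77328898 -1.48212358] [-0.01638206  0.00266404 -0.00845429]
rotor (0.0006383344880305231, -0.00038648510235361755) 0.03671962022781372 [ 0.63054804 -0.19714451  0.11775987]
```

move_arm:
  increments: [0,3,0,0,0,0,0,3,-4,0,0,0,0,3,-8,0,0,0,0,3,-12,0,0,0,0,3,-16,0,0,0,0,3,-19,0,0,0,0,3,-19,0,0,0,0,3,-19,0,0,0]

```text
clock: 11.32
ee_pos: [0.6293, -0.1944, 0.0976]
ee_rot: [180.0, -0.0, 16.8]
force: [-0.3, 0.1, -2.0]
gripper_width: 0.0115
grasp_force: 59.2
```

move_arm:
  increments: [0.5,0,-2,0,0,0,0.5,0,-4,0,0,0,0.5,0,-5.5,0,0,0,0.5,0,-6.5,0,0,0,0.5,0,-7.5,0,0,0,0.5,0,-7.5,0,0,0,0.5,0,-7.5,0,0,0]

```text
clock: 12.2
ee_pos: [0.6297, -0.1944, 0.09]
ee_rot: [180.0, -0.0, 16.8]
force: [0.2, 0.6, -3.7]
gripper_width: 0.0113
grasp_force: 59.2
```

It is already below rib height with no contact force, so the notch seems to be over the rib. Continuing down gently.

move_arm:
  increments: [0,0,-1,0,0,0,0,0,-2,0,0,0,0,0,-3,0,0,0,0,0,-3,0,0,0]

```text
clock: 12.7
ee_pos: [0.6295, -0.1943, 0.0868]
ee_rot: [-180.0, 0.0, 16.8]
force: [-0.1, -0.5, -3.2]
gripper_width: 0.0113
grasp_force: 59.2
```

move_arm:
  increments: [0,0,-1,0,0,0,0,0,-2,0,0,0,0,0,-3,0,0,0,0,0,-4,0,0,0,0,0,-4.5,0,0,0,0,0,-4.5,0,0,0]

```text
clock: 13.45
ee_pos: [0.6296, -0.1943, 0.0824]
ee_rot: [-180.0, 0.0, 16.8]
force: [-0.6, 0.9, -2.8]
gripper_width: 0.0112
grasp_force: 59.2
```

move_arm:
  increments: [0,0,-0.5,0,0,0,0,0,-1,0,0,0,0,0,-1.3,0,0,0,0,0,-1.3,0,0,0]

```text
clock: 13.95
ee_pos: [0.6298, -0.1943, 0.0816]
ee_rot: [180.0, -0.0, 16.8]
force: [-2.0, -0.3, 0.5]
gripper_width: 0.0114
grasp_force: 59.7
```

Contact at 0.0816, as expected for the floor (0.0814). Releasing and rising.

move_arm:
  increments: [0,0,0,0,0,0,0,0,0,0,0,0,0,0,0,0,0,0,0,0,0,0,0,0,0,0,0,0,0,0,0,0,15,0,0,0,0,0,40,0,0,0,-25,0,75,0,0,0,-50,0,105,0,0,0,-90,0,115,0,0,0,-110,0,115,0,0,0,-110,0,115,0,0,0]
  hand: -1

```text
clock: 15.45
ee_pos: [0.5188, -0.195, 0.1975]
ee_rot: [179.9, -0.0, 16.8]
force: [1.1, 1.0, 0.2]
gripper_width: 0.0852
grasp_force: 0.0
```

```bash
python3 - <<'E'
from h import *
s=read_state();print(s['clock'],s['ee_pos'],s['ee_rot'],s['force'],s['gripper_width'])
a=cam('wrist');save(a,'w6.png');P=cloud(a);h=P[...,2]
n=np.hypot(P[...,0]-.6304,P[...,1]+.1939)<.045
m=n&(h>.09)&(h<.104);print('disc z',np.median(h[m]),np.percentile(h[m],[10,90]),cv2.minEnclosingCircle(P[m&(h>.0955)][:,:2].astype(np.float32)))
m=n&(h>.13);print('fin',m.sum(),cv2.minAreaRect(P[m][:,:2].astype(np.float32)),np.median(h[m]))
k=(abs(h-.1365)<.003)&(np.hypot(P[...,0]-.54,P[...,1]+.186)<.04);print('knob',k.sum(),cv2.minAreaRect(P[k][:,:2].astype(np.float32)) if k.any() else 0, proj(a,[[.543,-.186,.1365]]))
m=(abs(h-.07)<.004)&(np.hypot(P[...,0]-.62,P[...,1]+.19)<.14)
print('housing',cv2.minAreaRect(P[m][:,:2].astype(np.float32)))
E
```

```text
15.45 [ 0.51880695 -0.19500066  0.19746867] [ 1.79879396e+02 -1.39605399e-02  1.67649766e+01] [1.09547656 1.04825614 0.19650983] 0.08515969294304554
disc z 0.09694478664275885 [0.0909494  0.09815769] ((0.6259387731552124, -0.1937144696712494), 0.04057370498776436)
fin 1553 ((0.6300401091575623, -0.1938297003507614), (0.03993459790945053, 0.012512602843344212), 16.227466583251953) 0.14084276599724183
knob 568 ((0.5451169610023499, -0.1909678727388382), (0.021997269243001938, 0.012101998552680016), 87.90555572509766) [[315.72771699 212.82595807]]
housing ((0.6159706711769104, -0.1932898461818695), (0.1475607305765152, 0.17673151195049286), 87.94918060302734)
```

View pics/w6.png

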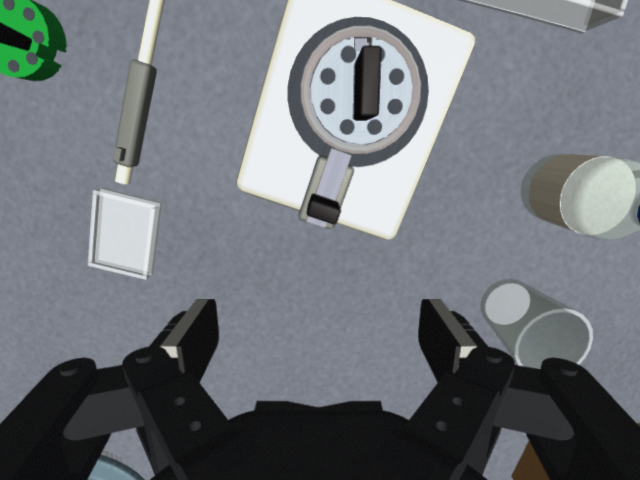

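The rotor is seated: disc top 0.097 and fin top 0.141 (expected 0.097 and 0.141), notch over the rib at (362,42). The knob is at (0.545, -0.191) and the spinner yaw is about -2°, leaving about 19 mm of latch travel. Shutting the fingers, aligning yaw and descending in front of the knob.

move_arm:
  increments: [-8,3,0,0,0,-0.16,-14,4.5,0,0,0,-0.33,-14,4.5,0,0,0,-0.33,-14,4.5,0,0,0,-0.33,-14,4.5,0,0,0,-0.33,-14,4.5,0,0,0,-0.33,-14,4.5,-45,0,0,-0.33,-14,4.5,-85,0,0,-0.33,-14,4.5,-107,0,0,-0.33,-14,4.5,-107,0,0,-0.33,-14,4.5,-107,0,0,-0.33]
  hand: 1

```text
clock: 16.88
ee_pos: [0.5067, -0.1902, 0.0902]
ee_rot: [180.0, -0.1, -2.1]
force: [0.0, -0.2, 0.0]
gripper_width: -0.0001
grasp_force: 0.0
```

move_arm:
  increments: [10,-0.4,0,0,0,0,18,-0.7,0,0,0,0,22,-0.8,0,0,0,0,26,-1,0,0,0,0,30,-1.1,0,0,0,0,34,-1.2,0,0,0,0,38,-1.4,0,0,0,0,38,-1.4,0,0,0,0,38,-1.4,0,0,0,0]

```text
clock: 18.0
ee_pos: [0.5442, -0.1912, 0.0892]
ee_rot: [-180.0, -0.1, -2.1]
force: [-1.4, -0.4, 0.5]
gripper_width: 0.0
grasp_force: 0.1
```

Light sliding friction only. Pushing on towards the stop in small steps.

move_arm:
  increments: [1.5,0,0,0,0,0,3,-0.1,0,0,0,0,4,-0.1,0,0,0,0,4,-0.1,0,0,0,0]

```text
clock: 18.5
ee_pos: [0.5478, -0.1913, 0.0892]
ee_rot: [-180.0, -0.0, -2.1]
force: [-3.0, -0.0, 1.7]
gripper_width: -0.0002
grasp_force: 0.9
```

move_arm:
  increments: [0.7,0,0,0,0,0,1.4,0,0,0,0,0,2,0,0,0,0,0,2,0,0,0,0,0]

```text
clock: 19.0
ee_pos: [0.5476, -0.1913, 0.0889]
ee_rot: [-180.0, 0.2, -2.1]
force: [-6.2, 1.6, 4.4]
gripper_width: 0.0
grasp_force: 3.1
```

The latch is at its stop: no further motion and the force is climbing. Backing off, rising and checking.

move_arm:
  increments: [-10,0,0,0,0,0,-35,0,0,0,0,0,-45,0,30,0,0,0,-45,0,80,0,0,0,-45,0,125,0,0,0,-45,0,125,0,0,0,-45,0,125,0,0,0]

```text
clock: 19.88
ee_pos: [0.5047, -0.1914, 0.2139]
ee_rot: [180.0, -0.1, -2.1]
force: [-1.0, 0.5, 0.3]
gripper_width: 0.0
grasp_force: 0.0
```

```bash
python3 - <<'E'
from h import *
s=read_state();print(s['clock'],s['ee_pos'],s['force'])
a=cam('wrist');save(a,'w7.png',(160,0,560,300),2);P=cloud(a);h=P[...,2]
n=np.hypot(P[...,0]-.6304,P[...,1]+.1939)<.045
m=n&(h>.138);print('fin',m.sum(),cv2.minAreaRect(P[m][:,:2].astype(np.float32)),np.median(h[m]))
k=(abs(h-.1365)<.003)&(np.hypot(P[...,0]-.562,P[...,1]+.191)<.025);r=cv2.minAreaRect(P[k][:,:2].astype(np.float32));print('knob',r,'dist',np.hypot(r[0][0]-.6304,r[0][1]+.1939))
E
```

```text
19.875 [ 0.50471557 -0.1913666   0.21393299] [-0.98386735  0.47918809  0.28289665]
fin 1306 ((0.6301158666610718, -0.19415834546089172), (0.0407012403011322, 0.012322698719799519), 17.261451721191406) 0.14103236442793327
knob ((0.5647405385971069, -0.1914660781621933), (0.021577684208750725, 0.01096346415579319), 87.95497131347656) dist 0.06570455727900883
```

View pics/w7.png

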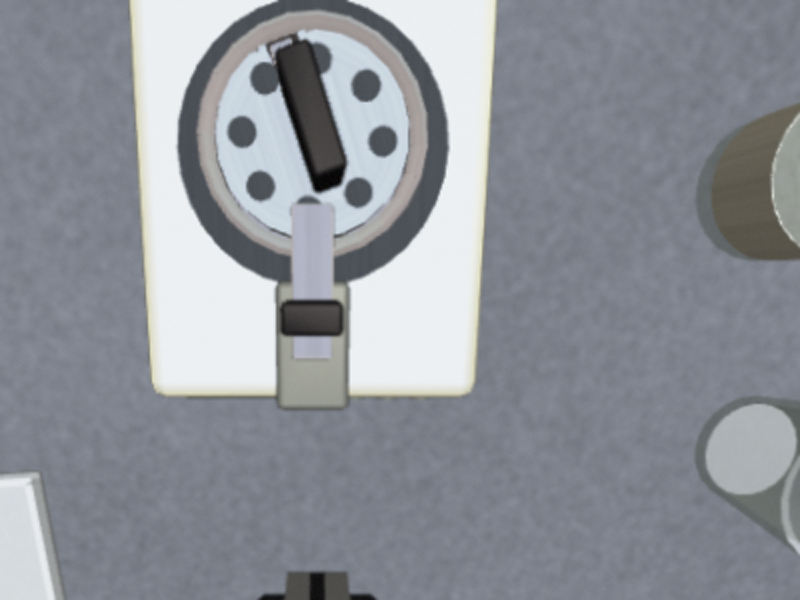

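The tongue reaches over the rotor at crop (312,210). The knob is 65.7 mm from the axis (66 mm is fully in), the fin top is still at 0.141, and the gripper is clear.

```bash
python3 -c "from plant import finish_job;print(finish_job())"
```

```text
the job is handed in; nothing more can be done
None
```

I seated the rotor flat on the cup floor with its notch over the rib, let go of it, pushed the latch fully in over its rim, and handed the job in at about 20 s with nothing else on the bench touched; the first grasp closed on nothing because the reported tool point was 36 mm off.

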